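# Set and lock a T-slot stop behind a tube on a welding fixture

### The job

Take the sliding stop with the red wing handle out of its wooden parking block and lower its T-head into the T-slot that the square tube lies over, behind the tube's free end. Slide it along the slot so that it pushes the tube square against the blue sprung end stop until the spring pushes back with about 10 N, never driving the spring solid, and while holding that push turn the wing a full quarter turn clockwise (seen from above) so that the stop locks and keeps the tube under that push when you let go. Leave the other things on the bench as they are.

Things in the scene. Friction and masses are not known exactly. Their poses are not given: they have to be found in the camera images.
- plate: Fixed steel T-slot plate, 360 long x 150 x 40 high. Origin: centre of its underside; x along the slots to the end stop, z up. T-slots at y = -36 mm (work slot, under tube and end stop) and y = +36 mm (unused): mouth 18 wide, 12 deep, below it an undercut 32 wide, 12 deep.
- slot (a point): Point on the centre line of the work slot at the plate's top face, half-way along the plate; axes as the plate's (x along the slot towards the end stop).
- endstop: Blue block 34 x 52 x 44 mm fixed over the work slot beyond the tube; origin under its centre, axes as the plate's. A sprung steel jaw 44 wide x 32 high stands on its -x side, free face 37 to 69 mm from the origin (its set screw differs each time and is not measured). The jaw yields about 4 N per mm from zero and goes solid after 8 mm (32 N).
- tube: The workpiece: loose dark-grey square steel tube 30 x 30 mm, 100 long (x along it), about 0.25 kg, lying on the plate over the work slot, up to 4 degrees askew, its +x end 2 to 58 mm short of the jaw. Origin: centre of its underside. The end at x = -50 mm is the free end that the stop pushes. It slides on the plate with about 1 to 2.5 N.
- rack: Dark wooden parking block on the bench, 70 x 150 x 34 mm, fixed; origin at the centre of its underside. Two through pockets, 46 (x) x 19 mm (y), at y = -38 and +38 mm; the stop stands in one of them (either), a plain locating pin in the other.
- stop: Aluminium block of the loose sliding stop, 60 x 46 x 30 high, whole stop 0.48 kg. Origin: on the bolt axis at the block's underside. Pushing face at x = +34 mm (must look to the tube), rear at x = -26. Under it a key 40 x 15.5 wide x 6 deep fits the slot mouth and stops the block turning. Unlocked, it drags on the plate with 2.5 to 4 N and the spring pushes it back.
- wing: T-bolt with red wing, turning in the stop's block about its z (same origin). Wing 64 long (x) x 11 thick x 36 high; T-head 27 long (x) x 15 wide, 14 to 22 mm below the block. Starts along the block's x; turns clockwise from above only, firm stop at 90 deg. Friction 0.15 Nm holds it. A cam lifts it some 2 mm over the turn and in the last third clamps with 50 to 100 N.
- wing_grip (a point): Grasp point at the middle of the red wing, 60 mm above the block's underside, on the bolt's axis; x along the wing, grip across its 11 mm thickness. The block's top is 30 mm and the bolt's collar (20 mm diameter) 36 mm above the block's underside.
- pin: Bystander: steel locating pin with a 36 mm collar, standing in the other pocket, 45 mm tall above the parking block; origin at the collar's underside.
- spray: Bystander: upright spray can, 52 mm diameter, 170 tall; origin at the centre of its base.
- hammer: Bystander: hammer 240 long lying on the bench between the robot and the plate; origin at its underside.
- magnet: Bystander: flat red arrow-shaped welding magnet, 88 x 75 x 15 mm, on the bench; origin at the centre of its underside.
Things that resemble listed ones, but are neither listed nor needed, are in the scene too. Leave any orange or pink look-alike of the stop alone.

How it is judged:
By the outcome, as a careful person would: the job done as asked, in the order asked, and still so for the second after the job is handed in, with the robot touching nothing.
It also fails if it takes over 64 s, if anything falls off the work surface, if the arm or the gripper's body presses on something with over 40 N, if the wrist force passes 120 N, or if a joint passes its speed limit or range.

### The arm

A 6-joint arm with a two-finger parallel gripper is mounted at the origin on the work surface. World frame = base frame: x ahead of the robot, y to its left, z up, the work surface at z = 0. Lengths are in m, angles in rad, forces in N, time in s.
With the tool pointing down it reaches from about 0.4 to 0.825 m from the base axis. Payload 7 kg.
Tool frame: the origin (TCP) lies at the very end of the fingers, on their centre line; the grasp point (between the pads) lies 19 mm behind it (ctrl.grip_point_offset is the distance from the TCP to the grasp point, in m); z points along the fingers, x is the direction in which the jaws open and shut, and the axes are right-handed (so a half turn about z gives the same grasp; the last joint's range is limited). The gripper opens to 88 mm and grips with 3 to 60 N. Pads are 19 mm wide; open, the fingers measure 130 mm over their backs; the gripper's body (78 mm by 193 mm) begins 47 mm behind the grasp point.
Start: joints at [1.493, 0.359, 0.012, 0, -1.224, -0.288], TCP at [0.241, 0.63, 0.227] pointing down, gripper open.
Joint ranges: [-3.07, 3.07], [-1.43, 2.12], [-1.02, 1.25], [-3.03, 1.67], [-3.05, -0], [-3.03, 3.03]. Speed limits (rad/s): [2.39, 2.39, 3.01, 3.14, 3.14, 3.14].

### API

Orientations are given as a 3x3 rotation matrix whose columns are the frame's x, y, z axes.
In Python, from plant import ctrl gives the robot as it stands.
- The arm moves only by the tool send_rows, never from a script. Its argument "plan" is a list of rows, each a list of 7 numbers: the opening in per cent of the stroke, from 0 (shut) to 100 (fully open), then the shift along the tool's x, y, z in m, then the turn, a rotation vector about the tool's x, y, z in units of 6 degrees (1.0 is 6 degrees). In form: [[claw, dx, dy, dz, ax, ay, az], ...]. A call has 1 to 20 rows; each row is the pose to reach, as a shift and turn from the pose commanded when the call began, along the tool's axes at that moment; what a row does not reach only later rows make up. A row lasts 1/12 s, in which the tool goes at most 41.7 mm and 7.16 degrees, less where a joint would pass 70% of its speed; a pose out of reach is approached as far as the arm can. A call with a gripper value outside its range is refused whole. The fingers move at their own pace and stop on an object; the grip force is fixed at half the most. Time passes only in rows, so rows that repeat a pose let the fingers close. It gives the time, the measured TCP pose, the force and the opening at its end, in the units of the state.
- ctrl.sense(): the state, without advancing time (a new reading comes with each control period).
- ctrl.grab_frame(name): name is "scene" or "side" or "wrist"; returns the picture (400x640x3 uint8, red, green, blue); there is no depth.
- ctrl.get_calibration(name): a dict with "mtx" (3x3 intrinsics, pixels), "origin" and "orientation" of the camera in the world; the wrist camera has in their place "T_tool_cam" (4x4, takes a point from camera to tool coordinates, whose origin is the TCP and whose axes are the tool frame's). Camera axes: x right, y down, z forward; pixel columns grow to the right and rows downward; lengths in m; the calibration is good to about 2 mm. A picture is of the moment at which its call begins: read the wrist's pose just before it. get_calibration takes no time and is no camera call.
- ctrl.sign_off(): hands the job in, once; it reports no verdict.
The state is a dict: "time_s": time; "q": joint angles; "qd": joint speeds; "joint_efforts": joint torques, N m; "ee_pos": TCP position; "eef_rot": TCP orientation; "contact_force": force on the tool from outside, world axes, zero at the start; "torque": the same for the moment, N m; "width": finger opening in m.
Only numpy, scipy, OpenCV 4.12 (cv2) and the standard library are available. Lean on these libraries where they do the work, as an engineer would, in place of code of your own. Each camera call takes 0.05 s, during which the arm holds its last target. There are 200 camera calls.

## Working session

There is one attempt and no reset: what is moved stays moved. The work goes in short steps, Python scripts to look and compute and a tool call to move; the robot and the scene stay as the last step left them, time stands still between calls to the robot, and variables do not carry over. Pictures are saved under pics/ and viewed, on a budget of 15 in all, crops included, one or two more only if the job needs it, and the job is handed in when it is done.

Besides the shell and the picture viewer there is one more tool, called after "Request:" by a JSON object that holds its "fn" and its "kwargs". send_rows: Moves the arm, as the interface text tells. Its arguments: {"type":"object","properties":{"plan":{"type":"array"}},"required":["plan"]}

```bash
ls; mkdir -p pics; python3 - <<'E'
from plant import ctrl
import cv2,numpy as np
np.set_printoptions(precision=4,suppress=True)
s=ctrl.sense();print(s)
for n in("scene","side","wrist"):
    print(n,ctrl.get_calibration(n))
    cv2.imwrite(f"pics/{n}0.png",ctrl.grab_frame(n)[:,:,::-1])
print(ctrl.grip_point_offset)
E
```

```text
pics
{'time_s': 0.0, 'q': array([ 1.4931,  0.3594,  0.011 , -0.0003, -1.2241, -0.2881]), 'qd': array([-0.0007, -0.0015,  0.0004,  0.0002, -0.0001, -0.0006]), 'joint_efforts': array([ -0.0024, -58.2719,  29.306 ,   6.997 ,   0.007 ,  -0.0002]), 'ee_pos': array([0.2413, 0.6299, 0.2256]), 'eef_rot': array([[-0.3578, -0.9338, -0.0004],
       [-0.9338,  0.3578, -0.0016],
       [ 0.0017, -0.0002, -1.    ]]), 'contact_force': array([-0.0733, -1.1621, -0.5812]), 'torque': array([-0.0102,  0.0125,  0.0272]), 'width': 0.08769646701451582}
scene {'mtx': array([[468.7734,   0.    , 319.6658],
       [  0.    , 468.7734, 196.8065],
       [  0.    ,   0.    ,   1.    ]]), 'origin': array([1.2045, 0.5798, 0.7999]), 'orientation': array([[-0.6654,  0.4659, -0.5832],
       [ 0.7464,  0.4247, -0.5124],
       [ 0.009 , -0.7763, -0.6303]])}
side {'mtx': array([[373.8107,   0.    , 319.442 ],
       [  0.    , 373.8107, 198.2581],
       [  0.    ,   0.    ,   1.    ]]), 'origin': array([-0.0275, -0.8275,  0.6325]), 'orientation': array([[ 0.8104, -0.2792,  0.515 ],
       [-0.5858, -0.3863,  0.7124],
       [ 0.0001, -0.8791, -0.4766]])}
wrist {'mtx': array([[311.0595,   0.    , 315.0338],
       [  0.    , 311.0595, 200.2048],
       [  0.    ,   0.    ,   1.    ]]), 'T_tool_cam': array([[ 1.    ,  0.001 , -0.0002,  0.0002],
       [-0.0009,  0.959 ,  0.2834, -0.0755],
       [ 0.0005, -0.2834,  0.959 , -0.1573],
       [ 0.    ,  0.    ,  0.    ,  1.    ]])}
0.0188
```

View pics/scene0.png

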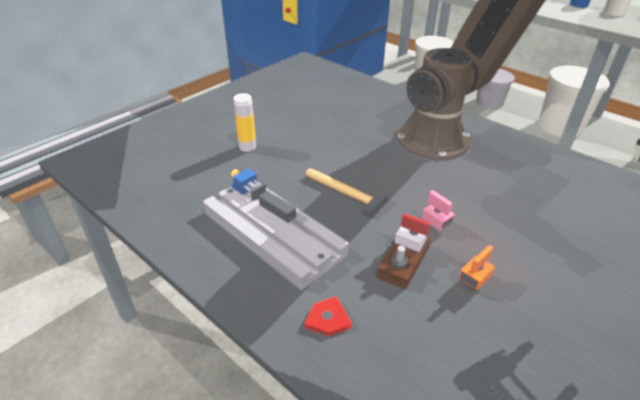

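View pics/side0.png

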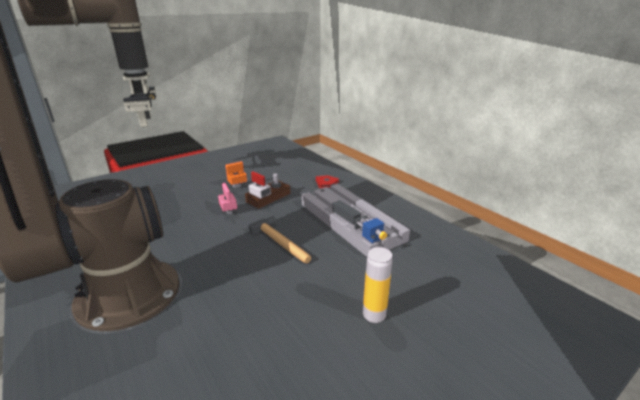

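The scene view shows the rack at (404,257) with the red-winged, aluminium-bodied stop at (412,232). Two look-alikes are beside it: pink at (437,212) and orange at (478,268). The plate is at (275,230), with the tube at (272,202) and the end stop at (245,181). Only the one in the rack has a red wing on an aluminium block, so I'll confirm it in a crop.

```bash
cat > h.py <<'E'
import numpy as np,cv2
from plant import ctrl
np.set_printoptions(precision=4,suppress=True)
def cam(n,s=None):
    c=ctrl.get_calibration(n)
    if n!="wrist": return c["mtx"],np.array(c["origin"]),np.array(c["orientation"])
    s=s or ctrl.sense();T=np.array(c["T_tool_cam"]);R=np.array(s["eef_rot"])
    return c["mtx"],np.array(s["ee_pos"])+R@T[:3,3],R@T[:3,:3]
def ray(C,px,z):
    K,o,R=C;d=R@np.linalg.inv(K)@np.array([px[0],px[1],1.]);return o+d*(z-o[2])/d[2]
def proj(C,P):
    K,o,R=C;p=K@(R.T@(np.array(P)-o));return p[:2]/p[2]
E
python3 - <<'E'
from h import *
im=cv2.imread("pics/scene0.png")
a=cv2.resize(im[185:300,360:500],None,fx=4,fy=4,interpolation=2)
cv2.imwrite("pics/crop1.png",a)
C=cam("scene")
for n,p,z in [("stopmid",(410,240),.05),("wing",(413,223),.09),("rack",(404,257),.034),("pin",(401,255),.07),("platecornerR",(348,242),.04),("near",(305,272),.04),("left",(205,200),.04),("slotmid",(290,205),.04),("es",(245,178),.084),("tube",(278,202),.07),("hammer",(340,187),.02),("spray",(246,148),0),("magnet",(328,317),.01)]:
    print(n,ray(C,p,z))
E
```

```text
stopmid [0.4884 0.227  0.05  ]
wing [0.4758 0.2205 0.09  ]
rack [0.5282 0.2396 0.034 ]
pin [0.5594 0.2475 0.07  ]
platecornerR [0.5805 0.12   0.04  ]
near [0.7137 0.1092 0.04  ]
left [ 0.7073 -0.2448  0.04  ]
slotmid [ 0.576  -0.0713  0.04  ]
es [ 0.6133 -0.193   0.084 ]
tube [ 0.6124 -0.0751  0.07  ]
hammer [ 0.4142 -0.0415  0.02  ]
spray [ 0.439  -0.3987  0.    ]
magnet [0.7514 0.2081 0.01  ]
```

View pics/crop1.png

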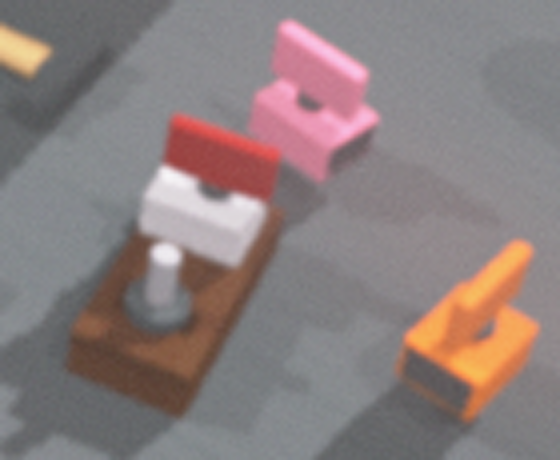

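The crop confirms it: aluminium block with a red wing in the rack, and the pin in the other pocket. I'll move above it to look closer.

Request:
{"fn": "send_rows", "kwargs": {"plan": [[100,0.294,-0.379,0,0,0,8.6],[100,0.294,-0.379,0,0,0,8.6],[100,0.294,-0.379,0,0,0,8.6],[100,0.294,-0.379,0,0,0,8.6],[100,0.294,-0.379,0,0,0,8.6],[100,0.294,-0.379,0,0,0,8.6],[100,0.294,-0.379,0,0,0,8.6],[100,0.294,-0.379,0,0,0,8.6],[100,0.294,-0.379,0,0,0,8.6],[100,0.294,-0.379,0,0,0,8.6],[100,0.294,-0.379,0,0,0,8.6],[100,0.294,-0.379,0,0,0,8.6],[100,0.294,-0.379,0,0,0,8.6],[100,0.294,-0.379,0,0,0,8.6]]}}

```text
time_s: 1.32
ee_pos: [0.4906, 0.2189, 0.2263]
eef_rot: [[-0.955, -0.297, -0.0], [-0.297, 0.955, -0.0], [0.0, -0.0, -1.0]]
contact_force: [-0.1, 0.1, -0.5]
width: 0.0875
```

```bash
python3 - <<'E'
from h import *
s=ctrl.sense();print(s['time_s'],s['q'],s['ee_pos'],s['contact_force'])
im=ctrl.grab_frame("wrist")[:,:,::-1].copy();cv2.imwrite("pics/w1.png",im)
np.savez("w1.npz",p=s['ee_pos'],R=s['eef_rot'])
hsv=cv2.cvtColor(im,cv2.COLOR_BGR2HSV)
m=(((hsv[...,0]<6)|(hsv[...,0]>174))&(hsv[...,1]>150)&(hsv[...,2]>60)).astype(np.uint8)
n,l,st,c=cv2.connectedComponentsWithStats(m)
for i in range(1,n):
    if st[i,4]>150: print(st[i],c[i],cv2.minAreaRect(np.argwhere(l==i)[:,::-1].astype(np.float32)))
E
```

```text
1.3167 [ 0.7846  0.1324 -0.2916 -0.0001 -1.1472 -0.483 ] [0.4906 0.2189 0.2263] [-0.0759  0.0512 -0.4678]
[  58   62   90   81 4175] [101.4366  96.7411] ((95.13482666015625, 91.60551452636719), (91.2821044921875, 64.26726531982422), 38.04704284667969)
[321 168  15  67 657] [327.7656 201.5951] ((327.8780517578125, 201.09756469726562), (10.822290420532227, 66.70064544677734), 6.340191841125488)
```

View pics/w1.png

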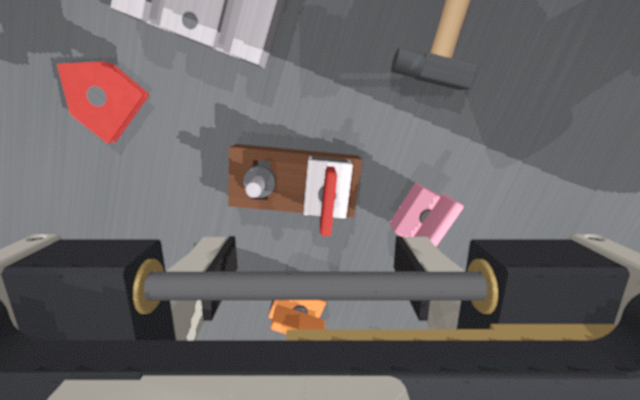

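The wrist view shows the stop block at (328,188), its red wing at (328,201), the pin at (257,183), and pink and orange look-alikes at the sides. Now I'll measure the block and wing in world coordinates, and the pushing direction.

```bash
python3 - <<'E'
from h import *
d=np.load("w1.npz");s=dict(ee_pos=d['p'],eef_rot=d['R']);C=cam("wrist",s)
im=cv2.imread("pics/w1.png");hsv=cv2.cvtColor(im,cv2.COLOR_BGR2HSV)
roi=np.zeros(im.shape[:2],bool);roi[140:245,295:365]=1
red=roi&((hsv[...,0]<6)|(hsv[...,0]>174))&(hsv[...,1]>150)&(hsv[...,2]>60)
wh=roi&(((hsv[...,1]<45)&(hsv[...,2]>165)))
print(wh.sum())
m=cv2.morphologyEx(((wh|red)*255).astype(np.uint8),cv2.MORPH_OPEN,np.ones((3,3)))
for nm,mm,z in(("block",wh,.064),("red",red,.112)):
    P=np.argwhere(mm)[:,::-1].astype(np.float32)
    W=np.array([ray(C,p,z)[:2] for p in P]).astype(np.float32)
    # in tool-aligned coords
    (c,sz,a)=cv2.minAreaRect(W*1000);print(nm,c,sz,a); print(cv2.boxPoints((c,sz,a)))
    print("px",cv2.boxPoints(cv2.minAreaRect(P)).tolist())
# wing sides per row: left/right edges near top face
for r in range(160,240,6):
    x=np.where(red[r])[0];w=np.where(wh[r])[0]
    print(r,(x.min(),x.max()) if len(x) else 0,(w.min(),w.max()) if len(w) else 0)
print(ray(C,(325,193),.07))
b=cv2.resize(im[135:245,220:380],None,fx=5,fy=5,interpolation=2);cv2.imwrite("pics/c2.png",b)
E
```

```text
1777
block (474.99603271484375, 221.08123779296875) (47.087013244628906, 61.34521484375) 11.78711986541748
[[445.6833 246.2977]
 [458.2147 186.246 ]
 [504.3088 195.8648]
 [491.7774 255.9164]]
px [[302.42572021484375, 214.74256896972656], [308.019775390625, 158.80198669433594], [352.77227783203125, 163.27723693847656], [347.17822265625, 219.2178192138672]]
red (476.6553955078125, 220.90916442871094) (9.832230567932129, 63.347145080566406) 12.027812957763672
[[465.2469 250.8629]
 [478.4475 188.9065]
 [488.0639 190.9554]
 [474.8633 252.9118]]
px [[318.81707763671875, 233.64634704589844], [326.18292236328125, 167.35365295410156], [336.93902587890625, 168.5487823486328], [329.57318115234375, 234.8414764404297]]
160 0 (np.int64(309), np.int64(314))
166 0 (np.int64(308), np.int64(352))
172 (np.int64(327), np.int64(334)) (np.int64(307), np.int64(351))
178 (np.int64(326), np.int64(335)) (np.int64(307), np.int64(351))
184 (np.int64(325), np.int64(334)) (np.int64(306), np.int64(350))
190 (np.int64(324), np.int64(333)) (np.int64(306), np.int64(349))
196 (np.int64(323), np.int64(333)) (np.int64(305), np.int64(348))
202 (np.int64(323), np.int64(332)) (np.int64(305), np.int64(347))
208 (np.int64(323), np.int64(331)) (np.int64(304), np.int64(347))
214 (np.int64(322), np.int64(331)) (np.int64(304), np.int64(346))
220 (np.int64(321), np.int64(331)) 0
226 (np.int64(321), np.int64(330)) 0
232 (np.int64(321), np.int64(329)) 0
238 0 0
[0.477  0.2239 0.07  ]
```

View pics/c2.png

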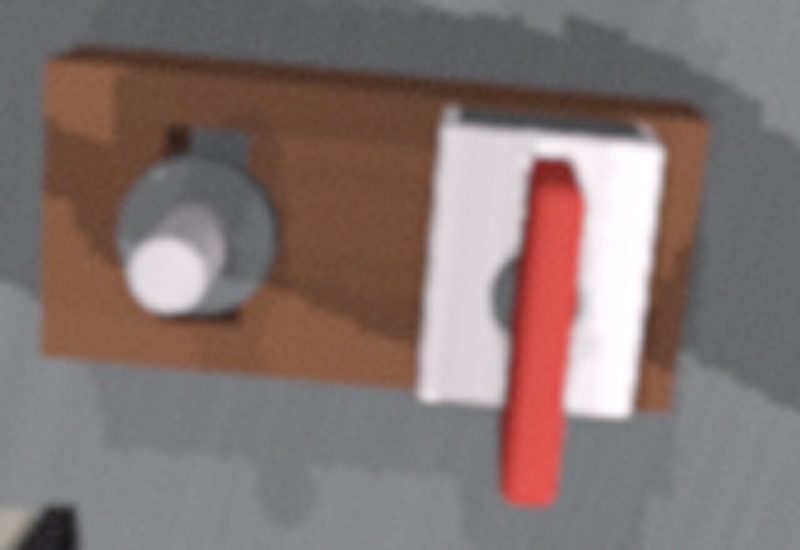

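The block's dark pushing pad faces image-up, which is world −y and so already towards the end stop. No flip is needed. The axis is near (0.475, 0.224) and the wing heads at about −78°. Next I'll grasp it, with the fingers half open to clear the pin.

Request:
{"fn": "send_rows", "kwargs": {"plan": [[50,0.0132,0.0095,0.03,0,0,0.87],[50,0.0132,0.0095,0.05,0,0,0.87],[50,0.0132,0.0095,0.07,0,0,0.87],[50,0.0132,0.0095,0.09,0,0,0.87],[50,0.0132,0.0095,0.12,0,0,0.87],[50,0.0132,0.0095,0.14,0,0,0.87],[50,0.0132,0.0095,0.148,0,0,0.87],[50,0.0132,0.0095,0.148,0,0,0.87],[0,0.0132,0.0095,0.148,0,0,0.87],[0,0.0132,0.0095,0.148,0,0,0.87],[0,0.0132,0.0095,0.148,0,0,0.87],[0,0.0132,0.0095,0.148,0,0,0.87],[0,0.0132,0.0095,0.148,0,0,0.87]]}}

```text
time_s: 2.45
ee_pos: [0.4751, 0.2256, 0.0795]
eef_rot: [[-0.977, -0.212, 0.001], [-0.212, 0.977, 0.001], [-0.001, 0.001, -1.0]]
contact_force: [-0.5, -0.1, 0.4]
width: 0.0163
```

```bash
python3 - <<'E'
from h import *
s=ctrl.sense();print(s['time_s'],s['q'],s['ee_pos'],s['contact_force'],s['torque'],s['width'])
print(s['eef_rot'])
E
```

```text
2.45 [ 0.8167  0.2622 -0.5067  0.0001 -0.8003 -0.6034] [0.4751 0.2256 0.0795] [-0.5378 -0.1155  0.4253] [ 0.0752  0.0007 -0.0035] 0.016310623866849994
[[-0.9773 -0.2117  0.0012]
 [-0.2117  0.9773  0.0011]
 [-0.0014  0.0009 -1.    ]]
```

Request:
{"fn": "send_rows", "kwargs": {"plan": [[0,0,0,0,0,0,0],[0,0,0,0,0,0,0],[0,0,0,-0.015,0,0,0],[0,0,0,-0.04,0,0,0],[0,0,0,-0.08,0,0,0],[0,0,0,-0.11,0,0,0],[0,0,0,-0.12,0,0,0],[0,0,0,-0.12,0,0,0]]}}

```text
time_s: 3.12
ee_pos: [0.4756, 0.226, 0.2009]
eef_rot: [[-0.977, -0.212, 0.003], [-0.212, 0.977, 0.003], [-0.004, 0.003, -1.0]]
contact_force: [1.2, 0.7, -4.9]
width: 0.0106
```

```bash
python3 - <<'E'
from h import *
s=ctrl.sense();print(s['time_s'],s['ee_pos'],s['contact_force'],s['torque'],s['width'])
C=cam("side")
c=ctrl.get_calibration
im=ctrl.grab_frame("scene")[:,:,::-1];cv2.imwrite("pics/scene1.png",im)
cv2.imwrite("pics/w2.png",ctrl.grab_frame("wrist")[:,:,::-1])
a=cv2.resize(im[100:300,180:460],None,fx=2.8,fy=2.8,interpolation=2);cv2.imwrite("pics/c3.png",a)
E
```

```text
3.1167 [0.4756 0.226  0.2009] [ 1.1587  0.7065 -4.8899] [ 0.1361 -0.0191 -0.0099] 0.010616900319803916
```

View pics/c3.png

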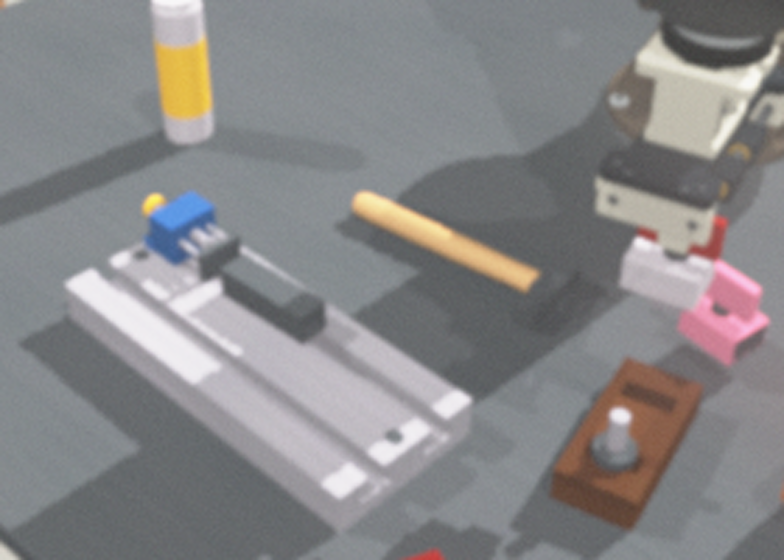

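The stop is held (width 10.6 mm, −4.9 N). The rack now shows an empty pocket at (650,395) in the crop. The tube is at (270,290), behind the grey jaw at (220,255). I'll carry the stop over the free part of the work slot and look down.

Request:
{"fn": "send_rows", "kwargs": {"plan": [[0,-0.01,-0.02,0,0,0,0.3],[0,-0.025,-0.05,0,0,0,0.6],[0,-0.04,-0.08,0,0,0,0.9],[0,-0.055,-0.11,0,0,0,1.2],[0,-0.07,-0.14,0,0,0,1.6],[0,-0.08,-0.165,0,0,0,1.9],[0,-0.088,-0.179,0,0,0,2.03],[0,-0.088,-0.179,0,0,0,2.03],[0,-0.088,-0.179,0,0,0,2.03]]}}

```text
time_s: 3.97
ee_pos: [0.5975, 0.0677, 0.195]
eef_rot: [[-1.0, 0.002, -0.005], [0.002, 1.0, -0.002], [0.005, -0.002, -1.0]]
contact_force: [-0.4, 0.2, -5.2]
width: 0.0111
```

```bash
python3 - <<'E'
from h import *
s=ctrl.sense();print(s['time_s'],s['q'],s['ee_pos'],s['contact_force'],s['torque'],s['width']);print(s['eef_rot'])
np.savez("w3.npz",p=s['ee_pos'],R=s['eef_rot'])
im=ctrl.grab_frame("wrist")[:,:,::-1];cv2.imwrite("pics/w3.png",im)
E
```

```text
3.9667 [ 0.4369  0.2641 -0.1971 -0.001  -1.1152 -0.438 ] [0.5975 0.0677 0.195 ] [-0.4147  0.1909 -5.2134] [ 0.1434 -0.0573 -0.0297] 0.011142304108184587
[[-1.      0.0016 -0.0054]
 [ 0.0016  1.     -0.0016]
 [ 0.0054 -0.0016 -1.    ]]
```

View pics/w3.png

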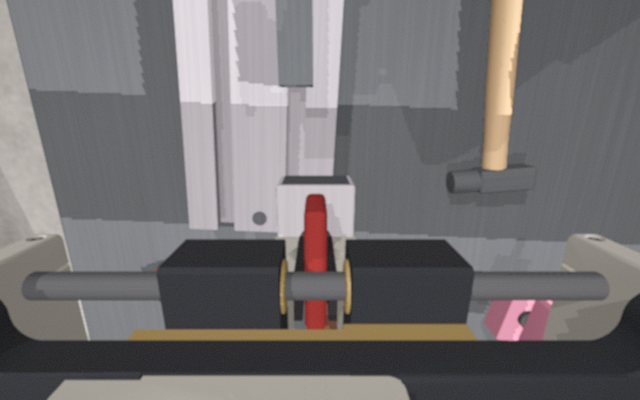

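The wrist view shows the held stop at (316,205). The work slot mouth lies at columns 288–305 below the tube end (277–312, row 86), and the plate spans about 175–340. Next I'll fit those edges.

```bash
python3 - <<'E'
from h import *
d=np.load("w3.npz");C=cam("wrist",dict(ee_pos=d['p'],eef_rot=d['R']))
im=cv2.imread("pics/w3.png");g=cv2.GaussianBlur(cv2.cvtColor(im,cv2.COLOR_BGR2GRAY),(3,5),0).astype(float)
def peaks(v,th,off):
    dv=np.convolve(v,[1,1,0,-1,-1],'same')/2;out=[]
    for i in range(3,len(v)-3):
        if abs(dv[i])>th and abs(dv[i])==abs(dv[i-2:i+3]).max(): out.append((i+off,int(dv[i])))
    return out
for r in (10,40,70,95,110,125,140,155,165):
    v=g[r-2:r+3].mean(0)[165:360];print(r,peaks(v,8,165))
for c in (282,288,295,302,308):
    print("c",c,peaks(g[40:130,c-1:c+2].mean(1),10,40))
np.set_printoptions(precision=4)
E
```

```text
10 [(173, 86), (208, -38), (217, 11), (227, 43), (234, -40), (266, 9), (275, -40), (312, 55), (328, 11), (343, -77)]
40 [(175, 86), (209, -39), (219, 10), (228, 43), (236, -39), (276, -32), (312, 53), (329, 12), (341, -76)]
70 [(177, 87), (210, -39), (220, 11), (229, 44), (238, -39), (278, -31), (313, 54), (328, 13), (339, -76)]
95 [(179, 87), (212, -38), (221, 12), (230, 45), (287, -40), (300, -11), (306, 33), (327, 13), (338, -76), (353, 13)]
110 [(180, 57), (212, -65), (216, 35), (222, 11), (231, 14), (245, -11), (255, 11), (286, -36), (290, 19), (305, -10), (327, 17), (337, -71), (352, 16)]
125 [(181, 58), (213, -63), (217, 32), (223, 12), (231, 15), (286, -36), (290, 18), (299, 11), (303, -10), (336, -67), (351, 17)]
140 [(183, 59), (213, -64), (217, 35), (232, 14), (285, -32), (289, 17), (299, 15), (304, -14), (335, -60), (350, 10)]
155 [(184, 60), (214, -66), (218, 33), (232, 15), (285, -34), (289, 18), (298, 15), (304, -13), (334, -62), (349, 10)]
165 [(184, 59), (214, -62), (218, 32), (223, 13), (232, 15), (285, -34), (289, 17), (298, 15), (333, -74), (348, 10)]
c 282 [(87, 79), (106, -21)]
c 288 [(87, 37), (105, -15)]
c 295 [(83, -10), (87, 25), (92, 12)]
c 302 [(83, -15), (87, 33), (101, 11)]
c 308 [(87, 64), (107, -32), (117, 14)]
```

```bash
python3 - <<'E'
from h import *
d=np.load("w3.npz");C=cam("wrist",dict(ee_pos=d['p'],eef_rot=d['R']))
L={'left':[(173,10),(175,40),(177,70),(179,95),(181,125),(183,140),(184,160)],'right':[(343,10),(341,40),(339,70),(338,95),(336,125),(335,140),(334,155)],
'uL':[(208,10),(209,40),(210,70),(212,95),(213,125),(214,155)],'uR':[(227,10),(228,40),(229,70),(230,95),(231,118),(232,150)],'sL':[(286.5,95),(286,110),(286,125),(285,140),(285,160)],'sR':[(306,95),(305,110),(304,130),(304,150)]}
for k,p in L.items():
    W=np.array([ray(C,q,.04) for q in p]);f=np.polyfit(W[:,1],W[:,0],1);print(k,'slope',f[0],'x at y=0.06',np.polyval(f,.06),'y=0',np.polyval(f,0))
for z in(.04,.07):
    for p in [(277.5,87),(313,87)]: print("tube end z",z,ray(C,p,z))
for q in [(275,10),(278,70),(312,10),(313,70)]: print(q,ray(C,q,.07))
# bottom tube edge: row 87 is lower edge?
print(proj(C,[d['p'][0],d['p'][1]-.034,.15]), proj(C,d['p']))
E
```

```text
left slope 0.04470116501896793 x at y=0.06 0.7281520030912503 y=0 0.7254699331901122
right slope 0.04418160692190955 x at y=0.06 0.5773396524658538 y=0 0.5746887560505393
uL slope 0.048409808846763915 x at y=0.06 0.6977001418230758 y=0 0.6947955532922699
uR slope 0.03923308568297599 x at y=0.06 0.6794100152264445 y=0 0.677056030085466
sL slope 0.052505528614573575 x at y=0.06 0.6268408551294237 y=0 0.6236905234125493
sR slope 0.04776841385355335 x at y=0.06 0.6081371549016569 y=0 0.6052710500704437
tube end z 0.04 [ 0.6309 -0.0281  0.04  ]
tube end z 0.04 [ 0.5973 -0.0281  0.04  ]
tube end z 0.07 [ 0.6276 -0.0262  0.07  ]
tube end z 0.07 [ 0.5973 -0.0262  0.07  ]
(275, 10) [ 0.6276 -0.0844  0.07  ]
(278, 70) [ 0.6267 -0.0397  0.07  ]
(312, 10) [ 0.598  -0.0844  0.07  ]
(313, 70) [ 0.5973 -0.0397  0.07  ]
[312.8466 174.9825] [312.9046 251.7971]
```

Request:
{"fn": "send_rows", "kwargs": {"plan": [[0,-0.008,-0.01,0.015,0,0,0.2],[0,-0.016,-0.02,0.035,0,0,0.41],[0,-0.02,-0.0277,0.055,0,0,0.41],[0,-0.02,-0.0277,0.07,0,0,0.41],[0,-0.02,-0.0277,0.078,0,0,0.41],[0,-0.02,-0.0277,0.078,0,0,0.41],[0,-0.02,-0.0277,0.078,0,0,0.41]]}}

```text
time_s: 4.6
ee_pos: [0.6183, 0.0419, 0.1203]
eef_rot: [[-0.999, 0.041, -0.001], [0.041, 0.999, -0.001], [0.001, -0.001, -1.0]]
contact_force: [0.6, -0.2, -4.1]
width: 0.0106
```

```bash
python3 - <<'E'
from h import *
s=ctrl.sense();print(s['time_s'],s['ee_pos'],s['contact_force'],s['torque'],s['width']);print(s['eef_rot'])
np.savez("w4.npz",p=s['ee_pos'],R=s['eef_rot'])
im=ctrl.grab_frame("wrist")[:,:,::-1];cv2.imwrite("pics/w4.png",im)
a=cv2.resize(im[40:240,200:400],None,fx=3,fy=3,interpolation=2);cv2.imwrite("pics/c4.png",a)
E
```

```text
4.6 [0.6183 0.0419 0.1203] [ 0.6196 -0.1981 -4.1024] [ 0.0989 -0.1226 -0.0121] 0.010608417268478413
[[-0.9992  0.0409 -0.001 ]
 [ 0.0409  0.9992 -0.0005]
 [ 0.001  -0.0006 -1.    ]]
```

View pics/c4.png

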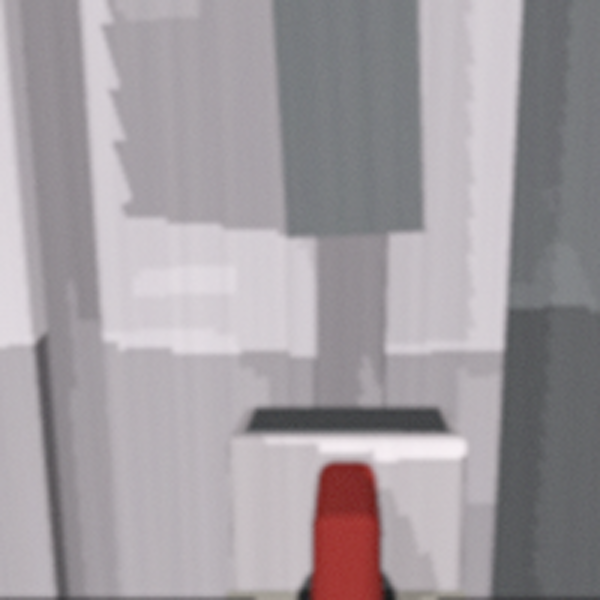

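```bash
python3 - <<'E'
from h import *
d=np.load("w4.npz");R=d['R'];p=d['p'];C=cam("wrist",dict(ee_pos=p,eef_rot=R))
def pk(im,r,a,b,th=8):
    g=cv2.GaussianBlur(cv2.cvtColor(im,cv2.COLOR_BGR2GRAY),(3,3),0).astype(float)
    v=g[r-2:r+3].mean(0)[a:b];dv=np.convolve(v,[1,1,0,-1,-1],'same')/2
    return [(i+a,int(dv[i])) for i in range(3,len(v)-3) if abs(dv[i])>th and abs(dv[i])==abs(dv[i-2:i+3]).max()]
im=cv2.imread("pics/w4.png")
for r in(124,132,140,150,157,165,172,190,200,210,220,230):print(r,pk(im,r,200,390))
T=lambda px,z:(R.T@(ray(C,px,z)-p))*1000
cx=lambda c,r:(200+c/3-.33,40+r/3)
for r in(245,290,345):
    print('slot',r,T(cx(317,r),.04),T(cx(387,r),.04))
zb=p[2]-.0455+.03
print('block',T(cx(232,445),zb),T(cx(467,445),zb),T(cx(233,570),zb),T(cx(460,570),zb))
print('wing',T(cx(316,520),zb+.048),T(cx(380,520),zb+.048), 'far end')
E
```

```text
124 [(208, -35), (213, -20), (232, 48), (305, -37), (329, 37), (356, 13), (369, -73), (385, 9)]
132 [(208, -33), (214, -19), (232, 46), (278, -8), (305, -45), (329, 39), (356, 14), (369, -73), (384, 9)]
140 [(209, -35), (214, -20), (222, 10), (226, -11), (233, 48), (305, -46), (328, 37), (356, 13), (368, -68), (384, 8)]
150 [(211, -41), (223, 12), (234, 39), (305, -46), (328, 39), (356, 11), (368, -90), (383, 9)]
157 [(211, -69), (216, 38), (224, 11), (235, 14), (257, 15), (280, -15), (297, 10), (305, -38), (328, 38), (368, -69), (383, 9)]
165 [(212, -67), (216, 36), (225, 12), (235, 14), (304, -17), (319, 16), (325, -17), (329, 18), (352, 10), (367, -65), (382, 10)]
172 [(213, -66), (217, 38), (223, 14), (235, 14), (289, -12), (304, -17), (320, 14), (326, -11), (329, 10), (352, 12), (353, 12), (367, -69), (381, 9)]
190 [(214, -68), (219, 35), (224, 14), (237, 13), (277, 16), (306, 19), (324, 16), (355, -37), (366, -69), (380, 9)]
200 [(215, -68), (219, 35), (225, 14), (237, 14), (277, 9), (306, -92), (325, 90), (353, -20), (365, -69), (380, 9)]
210 [(216, -67), (220, 36), (226, 13), (238, 14), (278, 13), (304, -90), (326, 83), (332, 12), (353, -24), (365, -55), (378, 9)]
220 [(217, -66), (221, 36), (227, 13), (239, 13), (278, 15), (304, -85), (327, 75), (338, 15), (352, -28), (364, -56), (378, 9)]
230 [(218, -67), (222, 37), (228, 13), (239, 14), (278, 10), (303, -78), (327, 66), (344, 17), (352, -28), (363, -55), (378, 8)]
slot 245 [ -6.0511 -66.8264  80.361 ] [ 11.2492 -66.8419  80.3777]
slot 290 [ -6.1375 -55.8901  80.3548] [ 11.3952 -55.9049  80.3716]
slot 345 [ -6.2461 -42.1181  80.3469] [ 11.579  -42.1321  80.3641]
block [-20.6197 -32.3694  15.4984] [ 24.2609 -32.3996  15.5415] [-21.2835  -6.757   15.4834] [23.8331 -6.7806 15.5267]
wing [ -3.0881 -33.6859 -32.484 ] [  5.9526 -33.6912 -32.4754] far end
```

The slot centre is about 1 mm to tool +x of the stop. I'll lower in stages, checking the force.

Request:
{"fn": "send_rows", "kwargs": {"plan": [[0,0.001,0,0.004,0,0,0],[0,0.001,0,0.01,0,0,0],[0,0.001,0,0.014,0,0,0],[0,0.001,0,0.018,0,0,0],[0,0.001,0,0.02,0,0,0],[0,0.001,0,0.02,0,0,0]]}}

```text
time_s: 5.15
ee_pos: [0.6173, 0.0412, 0.0999]
eef_rot: [[-0.999, 0.042, -0.001], [0.042, 0.999, -0.0], [0.001, -0.0, -1.0]]
contact_force: [0.2, 0.3, -4.7]
width: 0.0109
```

Request:
{"fn": "send_rows", "kwargs": {"plan": [[0,0,0,0.004,0,0,0],[0,0,0,0.007,0,0,0],[0,0,0,0.01,0,0,0],[0,0,0,0.012,0,0,0],[0,0,0,0.012,0,0,0]]}}

```text
time_s: 5.57
ee_pos: [0.6173, 0.0412, 0.0879]
eef_rot: [[-0.999, 0.042, -0.001], [0.042, 0.999, -0.0], [0.001, -0.0, -1.0]]
contact_force: [0.3, 1.4, -4.6]
width: 0.0108
```

Request:
{"fn": "send_rows", "kwargs": {"plan": [[0,0,0,0.001,0,0,0],[0,0,0,0.002,0,0,0],[0,0,0,0.0025,0,0,0],[0,0,0,0.0025,0,0,0]]}}

```text
time_s: 5.9
ee_pos: [0.6177, 0.0413, 0.086]
eef_rot: [[-0.999, 0.042, -0.0], [0.042, 0.999, 0.0], [0.0, 0.0, -1.0]]
contact_force: [-0.7, 0.6, -4.7]
width: 0.0107
```

Request:
{"fn": "send_rows", "kwargs": {"plan": [[0,0,0,0.0005,0,0,0],[0,0,0,0.001,0,0,0],[0,0,0,0.001,0,0,0]]}}

```text
time_s: 6.15
ee_pos: [0.6178, 0.0414, 0.0854]
eef_rot: [[-0.999, 0.042, 0.0], [0.042, 0.999, 0.0], [-0.0, 0.0, -1.0]]
contact_force: [-1.2, 0.7, -3.2]
width: 0.011
```

Request:
{"fn": "send_rows", "kwargs": {"plan": [[0,0,0,0.0005,0,0,0],[0,0,0,0.0005,0,0,0],[0,0,0,0.0005,0,0,0]]}}

```text
time_s: 6.4
ee_pos: [0.6179, 0.0415, 0.0852]
eef_rot: [[-0.999, 0.042, 0.001], [0.042, 0.999, 0.0], [-0.001, 0.0, -1.0]]
contact_force: [-3.0, 1.7, 4.2]
width: 0.0109
```

Seated. I'll relieve the side force slightly and slide towards the tube.

Request:
{"fn": "send_rows", "kwargs": {"plan": [[0,0.0005,0,-0.0003,0,0,0],[0,0.0005,-0.004,-0.0003,0,0,0],[0,0.0005,-0.008,-0.0003,0,0,0],[0,0.0005,-0.012,-0.0003,0,0,0],[0,0.0005,-0.016,-0.0003,0,0,0],[0,0.0005,-0.02,-0.0003,0,0,0],[0,0.0005,-0.024,-0.0003,0,0,0],[0,0.0005,-0.024,-0.0003,0,0,0]]}}

```text
time_s: 7.07
ee_pos: [0.6167, 0.0167, 0.0852]
eef_rot: [[-0.999, 0.043, 0.001], [0.043, 0.999, 0.0], [-0.001, 0.0, -1.0]]
contact_force: [1.2, 1.4, 1.7]
width: 0.0107
```

```bash
python3 - <<'E'
from h import *
s=ctrl.sense();print(s['time_s'],s['ee_pos'],s['contact_force'],s['torque'],s['width'])
np.savez("w5.npz",p=s['ee_pos'],R=s['eef_rot'])
a=ctrl.grab_frame("wrist")[:,:,::-1][0:240,180:440];cv2.imwrite("pics/c5.png",cv2.resize(a,None,fx=2.5,fy=2.5,interpolation=2))
E
```

```text
7.0667 [0.6167 0.0167 0.0852] [1.2009 1.4455 1.7414] [ 0.7451 -0.5169  0.0298] 0.010674563450949987
```

View pics/c5.png

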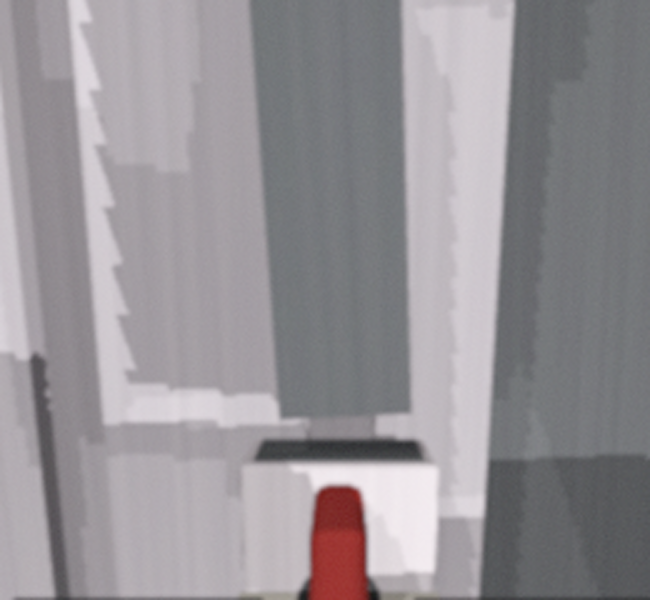

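The crop shows the block seated in the slot with about 8 mm left to the tube end. Now short pushes, reading the force while it is still sliding.

Request:
{"fn": "send_rows", "kwargs": {"plan": [[0,0,-0.001,0,0,0,0],[0,0,-0.002,0,0,0,0],[0,0,-0.003,0,0,0,0],[0,0,-0.004,0,0,0,0]]}}

```text
time_s: 7.45
ee_pos: [0.6166, 0.014, 0.0853]
eef_rot: [[-0.999, 0.042, 0.001], [0.042, 0.999, 0.001], [-0.001, 0.001, -1.0]]
contact_force: [-0.1, 5.3, 5.1]
width: 0.0108
```

Request:
{"fn": "send_rows", "kwargs": {"plan": [[0,0,-0.002,0,0,0,0],[0,0,-0.004,0,0,0,0],[0,0,-0.006,0,0,0,0],[0,0,-0.008,0,0,0,0],[0,0,-0.009,0,0,0,0],[0,0,-0.01,0,0,0,0]]}}

```text
time_s: 7.95
ee_pos: [0.6162, 0.0043, 0.0853]
eef_rot: [[-0.999, 0.042, 0.002], [0.042, 0.999, 0.001], [-0.002, 0.001, -1.0]]
contact_force: [0.2, 8.5, 5.0]
width: 0.0107
```

Request:
{"fn": "send_rows", "kwargs": {"plan": [[0,0,-0.001,0,0,0,0],[0,0,-0.002,0,0,0,0],[0,0,-0.003,0,0,0,0]]}}

```text
time_s: 8.2
ee_pos: [0.6162, 0.0014, 0.0854]
eef_rot: [[-0.999, 0.042, 0.002], [0.042, 0.999, 0.001], [-0.002, 0.001, -1.0]]
contact_force: [0.5, 7.2, 5.4]
width: 0.0109
```

Request:
{"fn": "send_rows", "kwargs": {"plan": [[0,0,-0.001,-0.0003,0,0,0],[0,0,-0.002,-0.0003,0,0,0],[0,0,-0.003,-0.0003,0,0,0],[0,0,-0.004,-0.0003,0,0,0]]}}

```text
time_s: 8.53
ee_pos: [0.6157, -0.0028, 0.0853]
eef_rot: [[-0.999, 0.042, 0.001], [0.042, 0.999, 0.001], [-0.001, 0.001, -1.0]]
contact_force: [0.5, 7.5, 3.7]
width: 0.011
```

```bash
python3 - <<'E'
from h import *
s=ctrl.sense()
np.savez("w6.npz",p=s['ee_pos'],R=s['eef_rot'])
im=ctrl.grab_frame("wrist")[:,:,::-1];cv2.imwrite("pics/w6.png",im)
sc=ctrl.grab_frame("scene")[:,:,::-1]
a=cv2.resize(im[0:200,220:420],None,fx=2,fy=2,interpolation=2)
b=cv2.resize(sc[160:240,220:320],None,fx=4,fy=5,interpolation=2)
cv2.imwrite("pics/c6.png",np.hstack([a,b]))
E
```

View pics/c6.png

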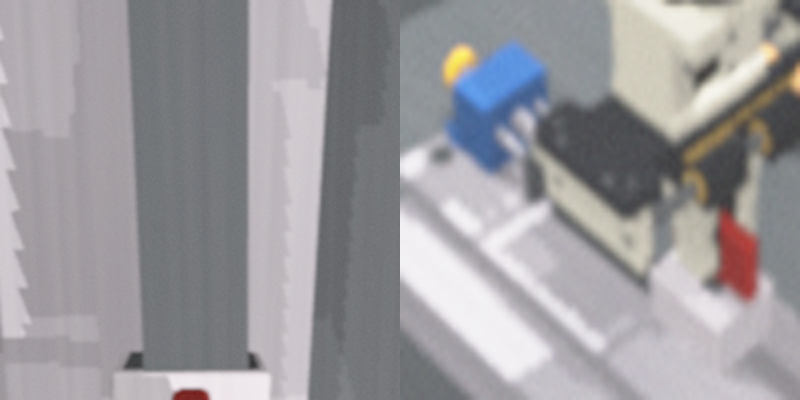

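The stop's face now sits on the tube end. I'll continue pushing.

Request:
{"fn": "send_rows", "kwargs": {"plan": [[0,0,-0.001,-0.0001,0,0,0],[0,0,-0.002,-0.0001,0,0,0],[0,0,-0.003,-0.0001,0,0,0],[0,0,-0.004,-0.0001,0,0,0]]}}

```text
time_s: 8.97
ee_pos: [0.6154, -0.0069, 0.0854]
eef_rot: [[-0.999, 0.042, 0.001], [0.042, 0.999, 0.001], [-0.001, 0.001, -1.0]]
contact_force: [0.4, 6.8, 4.0]
width: 0.0108
```

```bash
python3 - <<'E'
from h import *
C=cam("scene")
f=lambda x,y:(180+x/2.8,100+y/2.8)
for n,p,z in [("tube far top left",(222,276),.07),("tube far top right",(243,258),.07),("jaw top front L",(205,277),.04),("jaw top",(238,240),.072),("jaw top L",(200,250),.072),("jaw rightbottom",(240,252),.06),("tube near L",(303,338),.04),("tube near topL",(303,312),.07),("tube near topR",(325,294),.07)]: print(n,ray(C,f(*p),z))
a=cv2.imread("pics/scene1.png")[160:230,220:310];cv2.imwrite("pics/c7.png",cv2.resize(a,None,fx=7,fy=7,interpolation=2))
E
```

```text
tube far top left [ 0.6341 -0.1185  0.07  ]
tube far top right [ 0.6043 -0.1234  0.07  ]
jaw top front L [ 0.622  -0.1576  0.04  ]
jaw top [ 0.591  -0.1439  0.072 ]
jaw top L [ 0.6239 -0.1583  0.072 ]
jaw rightbottom [ 0.5919 -0.1415  0.06  ]
tube near L [ 0.621  -0.0331  0.04  ]
tube near topL [ 0.6206 -0.0321  0.07  ]
tube near topR [ 0.591  -0.0348  0.07  ]
```

View pics/c7.png

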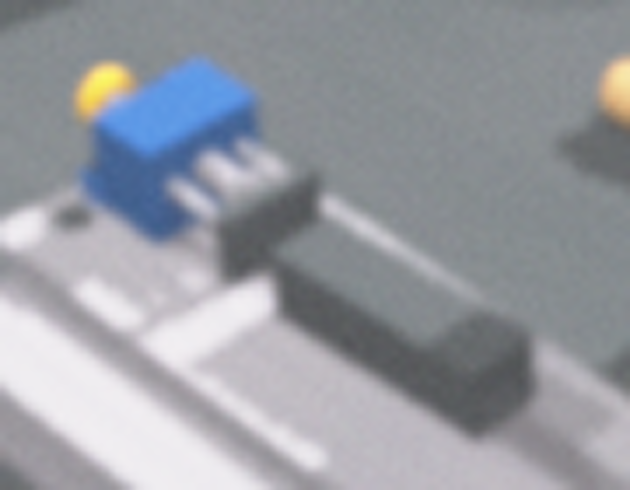

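The tube end was about 15–25 mm from the jaw originally, and it has moved about 13 mm. I'll push on in small steps.

Request:
{"fn": "send_rows", "kwargs": {"plan": [[0,0,-0.001,0,0,0,0],[0,0,-0.002,0,0,0,0],[0,0,-0.003,0,0,0,0]]}}

```text
time_s: 9.22
ee_pos: [0.6153, -0.0098, 0.0854]
eef_rot: [[-0.999, 0.042, 0.001], [0.042, 0.999, 0.001], [-0.001, 0.001, -1.0]]
contact_force: [0.7, 6.8, 3.8]
width: 0.0108
```

Request:
{"fn": "send_rows", "kwargs": {"plan": [[0,0,-0.001,0,0,0,0],[0,0,-0.002,0,0,0,0],[0,0,-0.003,0,0,0,0]]}}

```text
time_s: 9.47
ee_pos: [0.6151, -0.0128, 0.0853]
eef_rot: [[-0.999, 0.042, 0.001], [0.042, 0.999, 0.001], [-0.001, 0.001, -1.0]]
contact_force: [0.9, 5.8, 3.8]
width: 0.0106
```

Request:
{"fn": "send_rows", "kwargs": {"plan": [[0,0,-0.001,0,0,0,0],[0,0,-0.002,0,0,0,0],[0,0,-0.003,0,0,0,0]]}}

```text
time_s: 9.72
ee_pos: [0.6151, -0.0154, 0.0854]
eef_rot: [[-0.999, 0.042, 0.001], [0.042, 0.999, 0.002], [-0.001, 0.002, -1.0]]
contact_force: [0.5, 11.6, 3.9]
width: 0.0108
```

Request:
{"fn": "send_rows", "kwargs": {"plan": [[0,0,-0.001,0,0,0,0],[0,0,-0.002,0,0,0,0]]}}

```text
time_s: 9.88
ee_pos: [0.6153, -0.0166, 0.0855]
eef_rot: [[-0.999, 0.042, 0.002], [0.042, 0.999, 0.003], [-0.002, 0.003, -1.0]]
contact_force: [-0.2, 13.7, 4.9]
width: 0.0105
```

Request:
{"fn": "send_rows", "kwargs": {"plan": [[0,0,-0.001,0,0,0,0],[0,0,-0.002,0,0,0,0]]}}

```text
time_s: 10.05
ee_pos: [0.6155, -0.0178, 0.0855]
eef_rot: [[-0.999, 0.042, 0.002], [0.042, 0.999, 0.004], [-0.002, 0.004, -1.0]]
contact_force: [-1.0, 18.4, 4.2]
width: 0.011
```

Request:
{"fn": "send_rows", "kwargs": {"plan": [[0,0,0,0,0,0,0],[0,0,0,0,0,0,0],[0,0,0,0,0,0,0]]}}

```text
time_s: 10.3
ee_pos: [0.6155, -0.0178, 0.0855]
eef_rot: [[-0.999, 0.042, 0.002], [0.042, 0.999, 0.003], [-0.002, 0.003, -1.0]]
contact_force: [-0.1, 15.3, 3.1]
width: 0.0109
```

```bash
python3 - <<'E'
from h import *
s=ctrl.sense();print(s['time_s'],s['q'],s['ee_pos'],s['contact_force'],s['torque'],s['width']);print(s['eef_rot'])
np.savez("w7.npz",p=s['ee_pos'],R=s['eef_rot'])
im=ctrl.grab_frame("wrist")[:,:,::-1];cv2.imwrite("pics/w7.png",im)
E
```

```text
10.3 [ 0.2862  0.3834 -0.2998 -0.0033 -0.8844 -0.3261] [ 0.6155 -0.0178  0.0855] [-0.068  15.3188  3.0696] [ 6.0946  0.0105 -0.0833] 0.01086924949254848
[[-0.9991  0.042   0.0024]
 [ 0.042   0.9991  0.0034]
 [-0.0022  0.0035 -1.    ]]
```

View pics/w7.png

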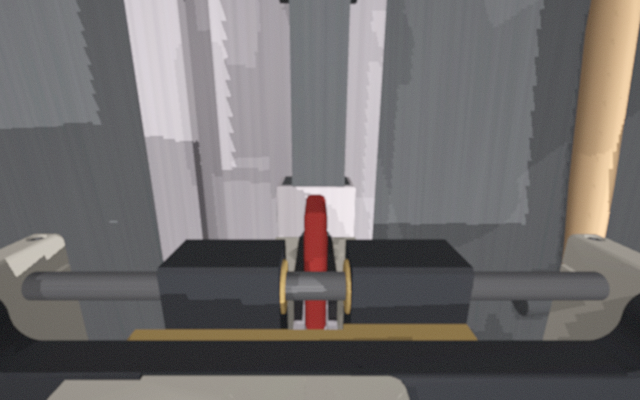

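The tube is square against the jaw, which shows at the top edge at (281–357, row 0). The static force of 15.3 N less drag leaves about 10 N of spring. I'll turn the wing clockwise in stages, following the cam's lift.

Request:
{"fn": "send_rows", "kwargs": {"plan": [[0,0,0,0,0,0,0.5],[0,0,0,-0.0001,0,0,1.0],[0,0,0,-0.0002,0,0,1.5],[0,0,0,-0.0003,0,0,2.0],[0,0,0,-0.0004,0,0,2.5],[0,0,0,-0.0005,0,0,3.0],[0,0,0,-0.0005,0,0,3.5],[0,0,0,-0.0006,0,0,4.0],[0,0,0,-0.0006,0,0,4.0]]}}

```text
time_s: 11.1
ee_pos: [0.6158, -0.0179, 0.0863]
eef_rot: [[-0.894, 0.447, 0.003], [0.447, 0.894, 0.003], [-0.001, 0.004, -1.0]]
contact_force: [0.1, 15.2, 5.2]
width: 0.0108
```

```bash
python3 - <<'E'
from h import *
s=ctrl.sense();print(s['time_s'],s['ee_pos'],s['contact_force'],s['torque'],s['width']);print(s['eef_rot'])
E
```

```text
11.1 [ 0.6158 -0.0179  0.0863] [ 0.1041 15.2289  5.1919] [ 5.8091 -0.1209  0.0379] 0.010813347106008439
[[-0.8945  0.4471  0.0028]
 [ 0.4471  0.8945  0.0031]
 [-0.0011  0.004  -1.    ]]
```

Request:
{"fn": "send_rows", "kwargs": {"plan": [[0,0,0,-0.0002,0,0,0.5],[0,0,0,-0.0003,0,0,1.0],[0,0,0,-0.0004,0,0,1.5],[0,0,0,-0.0005,0,0,2.0],[0,0,0,-0.0006,0,0,2.5],[0,0,0,-0.0007,0,0,3.0],[0,0,0,-0.0008,0,0,3.5],[0,0,0,-0.0009,0,0,4.0],[0,0,0,-0.001,0,0,4.5],[0,0,0,-0.001,0,0,5.0],[0,0,0,-0.001,0,0,5.0]]}}

```text
time_s: 12.02
ee_pos: [0.6158, -0.0178, 0.0872]
eef_rot: [[-0.551, 0.834, 0.003], [0.834, 0.551, 0.003], [0.001, 0.004, -1.0]]
contact_force: [1.2, 14.5, 3.5]
width: 0.0109
```

```bash
python3 - <<'E'
from h import *
s=ctrl.sense();print(s['time_s'],s['ee_pos'],s['contact_force'],s['torque'],s['width']);print(s['eef_rot'])
E
```

```text
12.0167 [ 0.6158 -0.0178  0.0872] [ 1.2312 14.4539  3.4819] [ 5.8777 -0.3579  0.0782] 0.010894018871026359
[[-0.5512  0.8344  0.0029]
 [ 0.8344  0.5512  0.0031]
 [ 0.001   0.0041 -1.    ]]
```

Request:
{"fn": "send_rows", "kwargs": {"plan": [[0,0,0,-0.0001,0,0,0.5],[0,0,0,-0.0002,0,0,1.0],[0,0,0,-0.0003,0,0,1.5],[0,0,0,-0.0004,0,0,2.0],[0,0,0,-0.0005,0,0,2.5],[0,0,0,-0.0006,0,0,3.0],[0,0,0,-0.0007,0,0,3.5],[0,0,0,-0.0008,0,0,4.0],[0,0,0,-0.0008,0,0,4.5],[0,0,0,-0.0008,0,0,5.0],[0,0,0,-0.0008,0,0,5.5],[0,0,0,-0.0008,0,0,6.0],[0,0,0,-0.0008,0,0,6.0]]}}

```text
time_s: 13.1
ee_pos: [0.6156, -0.0177, 0.0876]
eef_rot: [[0.043, 0.999, 0.002], [0.999, -0.043, 0.003], [0.003, 0.002, -1.0]]
contact_force: [1.6, 16.9, 1.5]
width: 0.012
```

```bash
python3 - <<'E'
from h import *
s=ctrl.sense();print(s['time_s'],s['q'],s['ee_pos'],s['contact_force'],s['torque'],s['width']);print(s['eef_rot'])
E
```

```text
13.1 [ 0.2866  0.3814 -0.2975 -0.0027 -0.8889 -1.899 ] [ 0.6156 -0.0177  0.0876] [ 1.6415 16.8681  1.5232] [ 5.7604 -0.5868  0.7672] 0.012041540188154993
[[ 0.0434  0.9991  0.0022]
 [ 0.9991 -0.0434  0.0029]
 [ 0.003   0.0021 -1.    ]]
```

The tool has turned 90°, but the width rose to 12.0 mm, so the wing lags by a few degrees. I'll turn a little further.

Request:
{"fn": "send_rows", "kwargs": {"plan": [[0,0,0,0,0,0,0.3],[0,0,0,0,0,0,0.6],[0,0,0,0,0,0,0.8],[0,0,0,0,0,0,0.8],[0,0,0,0,0,0,0.8]]}}

```text
time_s: 13.52
ee_pos: [0.6154, -0.0177, 0.0876]
eef_rot: [[0.124, 0.992, 0.002], [0.992, -0.124, 0.003], [0.003, 0.002, -1.0]]
contact_force: [0.8, 15.8, 2.6]
width: 0.013
```

```bash
python3 - <<'E'
from h import *
s=ctrl.sense();print(s['time_s'],s['ee_pos'],s['contact_force'],s['torque'],s['width']);print(s['eef_rot'])
E
```

```text
13.5167 [ 0.6154 -0.0177  0.0876] [ 0.7624 15.8368  2.6474] [ 5.8192 -0.3147  0.8364] 0.012978262123721487
[[ 0.1236  0.9923  0.0019]
 [ 0.9923 -0.1236  0.0028]
 [ 0.003   0.0015 -1.    ]]
```

Request:
{"fn": "send_rows", "kwargs": {"plan": [[0,0,0,0,0,0,0.3],[0,0,0,0,0,0,0.6],[0,0,0,0,0,0,0.6],[0,0,0,0,0,0,0.6]]}}

```text
time_s: 13.85
ee_pos: [0.6153, -0.0177, 0.0877]
eef_rot: [[0.186, 0.983, 0.002], [0.983, -0.186, 0.003], [0.003, 0.001, -1.0]]
contact_force: [0.6, 15.6, 2.8]
width: 0.0135
```

```bash
python3 - <<'E'
from h import *
s=ctrl.sense();print(s['time_s'],s['ee_pos'],s['contact_force'],s['torque'],s['width']);print(s['eef_rot'])
np.savez("w8.npz",p=s['ee_pos'],R=s['eef_rot'])
sc=ctrl.grab_frame("scene")[:,:,::-1];w=ctrl.grab_frame("wrist")[:,:,::-1]
cv2.imwrite("pics/w8.png",np.hstack([cv2.resize(w[140:360,220:420],None,fx=2,fy=2),cv2.resize(sc[170:244,235:330],(400,440),interpolation=2)]))
E
```

```text
13.85 [ 0.6153 -0.0177  0.0877] [ 0.5822 15.6376  2.8073] [ 5.8924 -0.0898  0.8785] 0.013456450086548543
[[ 0.1857  0.9826  0.0017]
 [ 0.9826 -0.1857  0.0028]
 [ 0.0031  0.0012 -1.    ]]
```

View pics/w8.png

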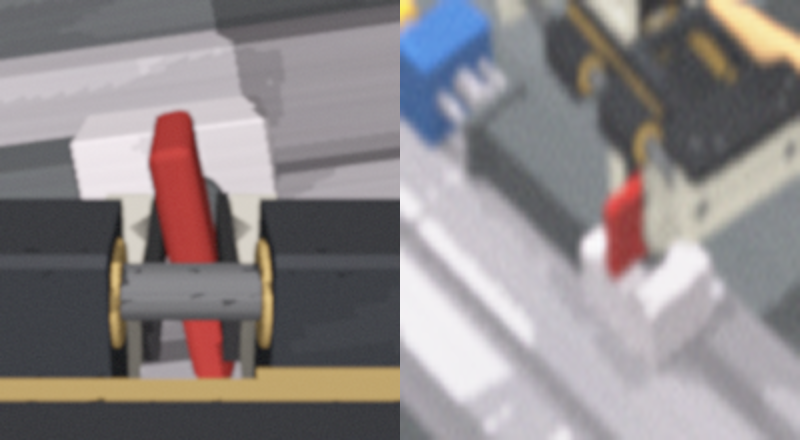

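```bash
python3 - <<'E'
from h import *
d=np.load("w8.npz");R=d['R'];p=d['p'];C=cam("wrist",dict(ee_pos=p,eef_rot=R))
im=cv2.imread("pics/w8.png")[:,:400];hsv=cv2.cvtColor(im,cv2.COLOR_BGR2HSV)
red=((hsv[...,0]<6)|(hsv[...,0]>174))&(hsv[...,1]>140)&(hsv[...,2]>60)
L=[];Q=[]
for r in list(range(165,195,5))+list(range(200,262,5))+list(range(325,374,5)):
    x=np.where(red[r])[0]
    if len(x)>8:
        x=x[x<260]; L.append((x.min()/2+220,r/2+140));Q.append((x.max()/2+220,r/2+140)); print(r,x.min(),x.max(),end='; ')
f=lambda P:(lambda W:np.degrees(np.arctan2(*(np.polyfit(W[:,0],W[:,1],1)[0],1.))))(np.array([ray(C,q,.12) for q in P]))
print()
print("left",f(L),"right",f(Q),"slot perp expected atan(-.0446)=",np.degrees(np.arctan(-.0446)))
E
```

```text
165 151 197; 170 152 198; 175 153 199; 180 155 202; 185 156 203; 190 157 204; 200 156 206; 205 156 207; 210 157 208; 215 158 208; 220 160 209; 225 161 211; 230 162 214; 235 163 215; 240 163 215; 245 164 216; 250 165 216; 255 168 217; 260 172 215; 325 185 221; 330 186 221; 335 187 221; 340 188 221; 345 189 221; 350 190 221; 355 191 221; 360 193 223; 365 194 231; 370 196 230; 
left 0.09393887880211463 right -3.791348006760268 slot perp expected atan(-.0446)= -2.553699424599195
```

Request:
{"fn": "send_rows", "kwargs": {"plan": [[0,0,0,0,0,0,0.3],[0,0,0,0,0,0,0.6],[0,0,0,0,0,0,0.9],[0,0,0,0,0,0,0.9],[0,0,0,0,0,0,0.9]]}}

```text
time_s: 14.37
ee_pos: [0.6151, -0.0177, 0.0877]
eef_rot: [[0.277, 0.961, 0.001], [0.961, -0.277, 0.003], [0.003, 0.001, -1.0]]
contact_force: [-0.1, 16.0, 3.9]
width: 0.014
```

```bash
cat > wa.py <<'E'
from h import *
s=ctrl.sense();print(s['time_s'],s['ee_pos'],s['contact_force'],s['torque'],s['width']);R=s['eef_rot']
print("tool turned",87.59-np.degrees(np.arctan2(R[1,1],R[0,1])))
C=cam("wrist",s);im=ctrl.grab_frame("wrist")[:,:,::-1].copy();cv2.imwrite("pics/wl.png",im)
hsv=cv2.cvtColor(im,cv2.COLOR_BGR2HSV)
red=((hsv[...,0]<6)|(hsv[...,0]>174))&(hsv[...,1]>140)&(hsv[...,2]>60)
red[:,:285]=0;red[:,345:]=0
P=[]
for r in list(range(222,266,2))+list(range(304,326,2)):
    x=np.where(red[r])[0]
    if len(x)>4:P.append((x.min(),r))
W=np.array([ray(C,q,.12) for q in P]);f=np.polyfit(W[:,0],W[:,1],1);res=W[:,1]-np.polyval(f,W[:,0])
k=abs(res)<.001;f=np.polyfit(W[k,0],W[k,1],1)
print("wing left edge deg",np.degrees(np.arctan(f[0])),k.sum(),len(k),"max res",abs(res[k]).max())
E
python3 wa.py
```

```text
14.3667 [ 0.6151 -0.0177  0.0877] [-0.1269 15.9614  3.8811] [5.9436 0.196  0.8784] 0.013954782992312738
tool turned 103.68485888257949
wing left edge deg -3.291802301206274 33 33 max res 0.0007296400372726053
```

Request:
{"fn": "send_rows", "kwargs": {"plan": [[0,0,0,0,0,0,0.3],[0,0,0,0,0,0,0.6],[0,0,0,0,0,0,0.6],[0,0,0,0,0,0,0.6]]}}

```text
time_s: 14.75
ee_pos: [0.6148, -0.0177, 0.0877]
eef_rot: [[0.337, 0.942, 0.001], [0.942, -0.337, 0.003], [0.003, -0.0, -1.0]]
contact_force: [-1.4, 16.4, 5.5]
width: 0.0154
```

```bash
python3 wa.py
```

```text
14.75 [ 0.6148 -0.0177  0.0877] [-1.3574 16.4424  5.5367] [6.1301 0.6115 1.1114] 0.01542298822481431
tool turned 107.27177792622184
wing left edge deg -3.316581141594321 33 33 max res 0.0007639280702005195
```

The wing angle stayed at −3.3° while the torque rose to 1.1 N m, so it is on its firm stop. I'll unload the arm's push gradually and watch that the clamp holds.

Request:
{"fn": "send_rows", "kwargs": {"plan": [[0,0,0,0,0,0,-0.5],[0,0.0004,-0.0001,0,0,0,-1.0],[0,0.0008,-0.0002,0,0,0,-1.2],[0,0.0011,-0.0003,0,0,0,-1.2],[0,0.0011,-0.0003,0,0,0,-1.2]]}}

```text
time_s: 15.22
ee_pos: [0.615, -0.0176, 0.0877]
eef_rot: [[0.217, 0.976, 0.001], [0.976, -0.217, 0.002], [0.002, 0.0, -1.0]]
contact_force: [0.3, 11.9, 3.4]
width: 0.013
```

```bash
python3 wa.py
```

```text
15.2167 [ 0.615  -0.0176  0.0877] [ 0.3104 11.8975  3.3681] [4.3568 0.0054 0.4199] 0.013038604201097417
tool turned 100.13176316776094
wing left edge deg -2.8581809466336443 33 33 max res 0.0006982873238033441
```

Request:
{"fn": "send_rows", "kwargs": {"plan": [[0,0.0005,-0.0001,0,0,0,-0.3],[0,0.001,-0.0002,0,0,0,-0.6],[0,0.0015,-0.0003,0,0,0,-0.6],[0,0.0018,-0.0003,0,0,0,-0.6],[0,0.0018,-0.0003,0,0,0,-0.6]]}}

```text
time_s: 15.68
ee_pos: [0.6152, -0.0173, 0.0876]
eef_rot: [[0.157, 0.988, 0.001], [0.988, -0.157, 0.0], [0.0, 0.001, -1.0]]
contact_force: [3.4, 4.6, 0.8]
width: 0.0121
```

```bash
python3 wa.py
```

```text
15.6833 [ 0.6152 -0.0173  0.0876] [3.4034 4.6454 0.7759] [ 1.7381 -1.3911  0.3303] 0.01212228166372724
tool turned 96.60314568503567
wing left edge deg -2.6894984789359127 33 33 max res 0.0006428646339821653
```

Request:
{"fn": "send_rows", "kwargs": {"plan": [[40,0,0,0,0,0,0],[40,0,0,0,0,0,0],[40,0,0,0,0,0,0],[40,0,0,0,0,0,0],[40,0,0,-0.02,0,0,0],[40,0,0,-0.05,0,0,0],[40,0,0,-0.09,0,0,0],[40,0,0,-0.12,0,0,0],[40,-0.03,-0.06,-0.13,0,0,0],[40,-0.03,-0.06,-0.13,0,0,0],[40,-0.03,-0.06,-0.13,0,0,0]]}}

```text
time_s: 16.65
ee_pos: [0.547, -0.0392, 0.2193]
eef_rot: [[0.158, 0.987, 0.001], [0.987, -0.158, 0.001], [0.001, 0.0, -1.0]]
contact_force: [0.3, 0.2, -0.6]
width: 0.0347
```

```bash
python3 - <<'E'
from h import *
s=ctrl.sense();print(s['time_s'],s['ee_pos'],s['contact_force'],s['width']);print(s['eef_rot'])
np.savez("w9.npz",p=s['ee_pos'],R=s['eef_rot'])
w=ctrl.grab_frame("wrist")[:,:,::-1];cv2.imwrite("pics/w9.png",w)
sc=ctrl.grab_frame("scene")[:,:,::-1];cv2.imwrite("pics/s9.png",sc)
cv2.imwrite("pics/c9.png",np.hstack([cv2.resize(w,(400,400)),cv2.resize(sc[150:260,220:330],(400,400),interpolation=2)]))
E
```

```text
16.65 [ 0.547  -0.0392  0.2193] [ 0.2841  0.1835 -0.6499] 0.03474934661800131
[[ 0.1581  0.9874  0.0006]
 [ 0.9874 -0.1581  0.0009]
 [ 0.001   0.0004 -1.    ]]
```

View pics/c9.png

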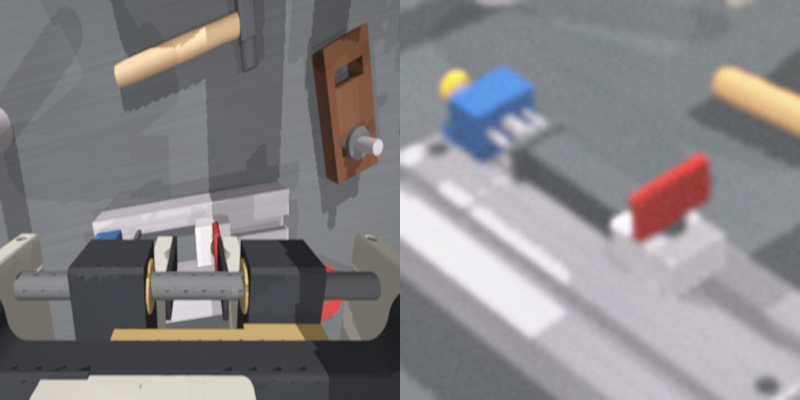

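The right panel shows the wing crosswise at (670,200), the stop tight on the tube, and the tube on the jaw. The left panel shows the rack, pin and hammer undisturbed. Handing in.

```bash
python3 - <<'E'
from h import *
a=cv2.imread("pics/s9.png").astype(int)[165:240,220:320];b=ctrl.grab_frame("scene")[:,:,::-1].astype(int)[165:240,220:320]
print("change since release (mean,99.9pct)",abs(a-b).mean(),np.percentile(abs(a-b),99.9))
print(ctrl.sign_off())
E
```

```text
change since release (mean,99.9pct) 1.6636444444444445 8.0
the job is handed in; nothing more can be done
None
```

The stop is locked in the work slot with the tube held square against the sprung end stop. I handed the job in at about 17 s of robot time, with the gripper clear of everything.

- **Push:** I moved the stop from the rack into the T-slot and slid it until the tube met the jaw. The held force was 15.3 N. Taking off the drag felt while sliding (about 5–6 N) leaves about 10 N from the spring. I worked this out from the wrist force; I did not measure the spring's compression directly. A second estimate from travel is higher: about 3 to 3.7 mm past contact, or 12–15 N. Both are well short of solid (32 N).
- **Lock:** I turned the wing clockwise until it stopped moving, at about 90° by camera, while the turning torque rose to 1.1 N m. The wing slipped in the fingers during the last third of the turn. I turned the tool to about 107° to bring the wing onto its firm stop.
- **After release:** While I took about 12 N of push off, the gripper moved only about 0.4 mm, so the clamp holds. Two pictures taken just after release show no visible change in the stop, tube or jaw.
- **Bystanders:** The last pictures show the rack, pin and hammer undisturbed. I did not check the spray can, magnet or look-alikes again at the end, but the arm did not go near them.

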